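# Set the filling depositor's portion ring to the long mark and lock it

### The job

Set the portion on the biscuit-filling machine: push the ring's lever around until it lies in line with the long mark of the scale and leave it there, then push the short lock lever round to its closed end. Push gently with the fingertips or the outside of the fingers only: do not pinch or grip either lever, do not lift anything, and leave the nozzle, jar, tray and beaker where they stand.

Things in the scene. Friction and masses are not known exactly. Their poses are not given: they have to be found in the camera images.
- machine: Low steel filling machine, fixed: a flat-topped case, deck 75 mm above the table. Origin on the portion ring's vertical axis at table level; axes along the case sides, +x roughly away from the robot, z up. The case spans x -150 to +150 mm and y -150 to +235 mm from the origin. Place and yaw differ every time.
- ring_axis (a point): Point on the vertical axis of the portion ring, at deck height (75 mm above the table). The ring's round steel body, 132 mm in diameter, rises to 26 mm above the deck, with a 60 mm diameter cap up to 42 mm above the deck.
- portion_ring (a joint): Angle of the portion ring in rad: 0 when its lever points along the machine's +x, growing counter-clockwise seen from above; range -1.05 to 1.05. Starts near the clockwise end (-1.0 to -0.8), always clockwise of the long mark. It has dry friction: a sideways push of about 2 N on the post moves it, and it stays where it is left.
- lever_post (a point): Centre of the top of the upright black post at the end of the ring's lever, 130 mm from the ring axis. The post is 16 mm in diameter, from 10 mm to 55 mm above the deck. A flat steel arm 6 mm wide and 4 mm thick joins it to the ring, 12 to 16 mm above the deck, over the scale.
- pointer (a point): Point on the centre line of the lever's narrow arm, 100 mm from the ring axis: what is read against the scale.
- long_mark (a point): Point on the scale's long mark, 100 mm from the ring axis. The scale is a fixed aluminium disc about that axis, 228 mm across, top 6 mm above the deck, with dark radial marks every 0.2 rad: short ones 13 mm long and one long one, 40 x 5 mm, the middle of fifteen. The disc is fitted at a different angle every time: the long mark lies at ring angle -0.35 to 0.75 rad. Site x axis: radially outward.
- lock_pivot (a point): Point on the vertical pivot of the lock lever at deck height: 20 mm in x and 160 mm in y from the ring axis, in the machine's axes.
- lock_lever (a joint): Angle of the lock lever in rad: 0 when open, pointing along the machine's +y (away from the ring); it grows clockwise seen from above to 1.4 at its closed end, where it meets a stop pin (10 mm thick, 24 mm high), pointing nearly along +x. Starts between 0 and 0.25. Dry friction: about 2 N on its post moves it and it stays where it is left.
- lock_post (a point): Centre of the top of the upright black post at the end of the lock lever, 55 mm from its pivot. The post is 16 mm in diameter, from 12 to 52 mm above the deck; its 10 mm wide steel arm lies 15 to 21 mm above the deck.
- nozzle: Loose steel cone nozzle, 38 mm in diameter at its foot and 42 mm high, standing on the machine's deck in the corner at about x = -105 mm, y = -105 mm of the machine. Origin at the centre of its underside. Leave it alone.
- jar: Loose glass jar, 68 mm in diameter, 100 mm high, standing on the table to the robot's left of the machine. Origin at the centre of its underside. Leave it alone.
- tray: White plastic tray of biscuits, 220 x 300 mm, 22 mm high, on the table to the right of the machine. Origin at the centre of its underside. Leave it alone.
- beaker: Loose open steel beaker, 80 mm in diameter, 85 mm high, on the table to the far right of the machine. Origin at the centre of its underside. Leave it alone.

How it is judged:
By the outcome, as a careful person would: the job done as asked, in the order asked, and still so for the second after the job is handed in, with the robot touching nothing.
It also fails if it takes over 64 s, if anything falls off the work surface, if the arm or the gripper's body presses on something with over 40 N, if the wrist force passes 120 N, or if a joint passes its speed limit or range.

### The arm

A 6-joint arm with a two-finger parallel gripper is mounted at the origin on the work surface. World frame = base frame: x ahead of the robot, y to its left, z up, the work surface at z = 0. Lengths are in m, angles in rad, forces in N, time in s.
With the tool pointing down it reaches from about 0.375 to 0.825 m from the base axis. Payload 5.5 kg.
Tool frame: the origin (TCP) lies at the very end of the fingers, on their centre line; the grasp point (between the pads) lies 19 mm behind it; z points along the fingers, y is the line along which they close (so a half turn about z gives the same grasp; the last joint's range is limited). The gripper opens to 85 mm and grips with 20 to 120 N. Pads are 22 mm wide; open, the fingers measure 114 mm over their backs; the gripper's body (76 mm by 85 mm) begins 54 mm behind the grasp point. The pads swing forward as they close: fully open they stand 13 mm farther back than shut.
Start: joints at [1.261, 0.314, -0.047, 1.21, 0, 1.571], TCP at [0.183, 0.571, 0.231] pointing down, gripper open.
Joint ranges: [-2.67, 2.67], [-0.69, 1.73], [-1.03, 1.25], [-2.08, 2.16], [-1.42, 1.45], [-3.14, 3.14]. Speed limits (rad/s): [2.39, 2.39, 3.01, 3.14, 3.14, 3.14].

### API

Orientations are given as a rotation vector (axis times angle).
In Python, from bench import * gives the robot as it stands.
- The arm moves only by the shell command python3 -m inch 'ROWS'. ROWS is JSON, a list of rows, each a list of 5 numbers: the opening, from -1 (shut) to 1 (fully open), so that 0 is half open, then the shift along the tool's x, y, z scaled (see below), then the turn about the tool's z scaled (see below). In form: [[hand, x, y, z, spin], ...]. A call has 1 to 12 rows; each row is the pose to reach, as a shift and turn from the pose commanded when the call began, along the tool's axes at that moment; what a row does not reach only later rows make up. The controller multiplies each number of a shift by 0.75 m and each number of a turn by pi/2 rad. A row lasts 1/10 s, in which the tool goes at most 50 mm and 8.59 degrees, less where a joint would pass 70% of its speed; a pose out of reach is approached as far as the arm can. A call with a number of a shift or a turn outside -1 to 1 is refused whole. A call with a gripper value outside its range is refused whole. The fingers move at their own pace and stop on an object; the grip force is fixed at half the most. Time passes only in rows, so rows that repeat a pose let the fingers close. It gives the time, the measured TCP pose, the force, the opening and the grip force at its end, in the units of the state.
- get_state(): the state, without advancing time (a new reading comes with each control period).
- camera(name): name is "scene" or "side" or "wrist"; returns a dict with "img" (480x640x3 uint8, red, green, blue), "mtx" (3x3 intrinsics, pixels), "camera_from_world" (4x4, takes a point from world to camera coordinates); the wrist camera has in their place "mount" (4x4, takes a point from camera to tool coordinates, whose origin is the TCP and whose axes are the flange's). Camera axes: x right, y down, z forward; pixel columns grow to the right and rows downward; lengths in m; the calibration is good to about 2 mm. A picture is of the moment at which its call begins: read the wrist's pose just before it. There is no depth.
- hand_in(): hands the job in; it is judged then, once.
The state is a dict: "clock": time; "joints": joint angles; "dq": joint speeds; "joint_efforts": joint torques, N m; "eef_pos": TCP position; "eef_rot": TCP orientation; "contact_force": force on the tool from outside, world axes, zero at the start; "ft_torque": the same for the moment, N m; "gripper_width": opening from 0.0 (shut) to 1.0 (fully open); "finger_force": force on a finger pad.
Only numpy, scipy, OpenCV 4.12 (cv2) and the standard library are available. Lean on these libraries where they do the work, as an engineer would, in place of code of your own. Each camera call takes 0.05 s, during which the arm holds its last target. There are 200 camera calls.

## Working session

There is one attempt and no reset: what is moved stays moved. The work goes in short steps, Python scripts to look and compute and a shell command to move; the robot and the scene stay as the last step left them, time stands still between calls to the robot, and variables do not carry over. Pictures are saved under pics/ and viewed, at most 10 in all, crops included, and the job is handed in when it is done.

```bash
mkdir -p pics
python3 - <<'E'
from bench import *
import cv2
s=get_state();print(s['clock'],s['eef_pos'],s['eef_rot'],s['gripper_width'])
for n in ('scene','side'):
    c=camera(n);cv2.imwrite(f'pics/{n}0.png',c['img'][:,:,::-1]);print(c['mtx'].tolist(),c['camera_from_world'].tolist())
E
```

```text
0.0 [0.18274437 0.57087212 0.2304413 ] [-4.84687754e-01 -3.10371372e+00  2.69912144e-03] 1.0011892267219311
[[486.4369872661442, 0.0, 326.3709019868255], [0.0, 486.4369872661442, 238.56544746178602], [0.0, 0.0, 1.0]] [[0.6436609522901768, 0.7651552045082088, -0.015430214220929077, -0.35294791200984754], [0.5014070883265634, -0.4368523750056548, -0.7468272452366722, -0.19055160749650002], [-0.578179479290627, 0.4729667170805145, -0.6648390589167426, 1.887309374239633], [0.0, 0.0, 0.0, 1.0]]
[[574.4272571009466, 0.0, 314.97711672558563], [0.0, 574.4272571009466, 236.18680738609854], [0.0, 0.0, 1.0]] [[0.6942822497723002, -0.7196040310316142, -0.011924603731992901, -0.3572865199348381], [-0.4300924044086604, -0.40155938884196274, -0.8085608084138425, 0.29640640957946923], [0.5770551804819799, 0.5664980986339858, -0.588291783830939, 1.1943541464588836], [0.0, 0.0, 0.0, 1.0]]
```

View pics/scene0.png

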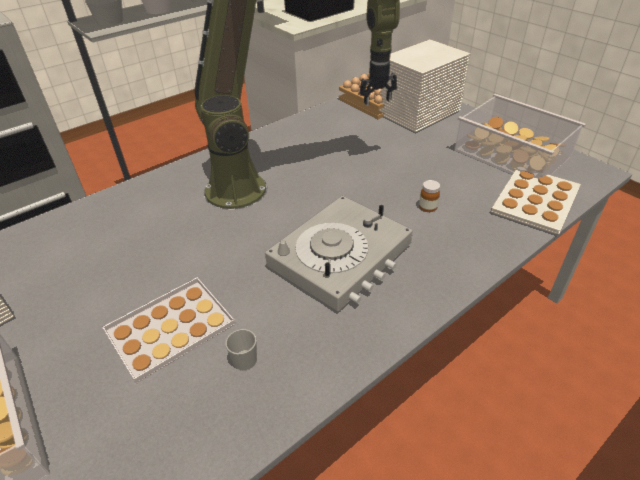

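View pics/side0.png

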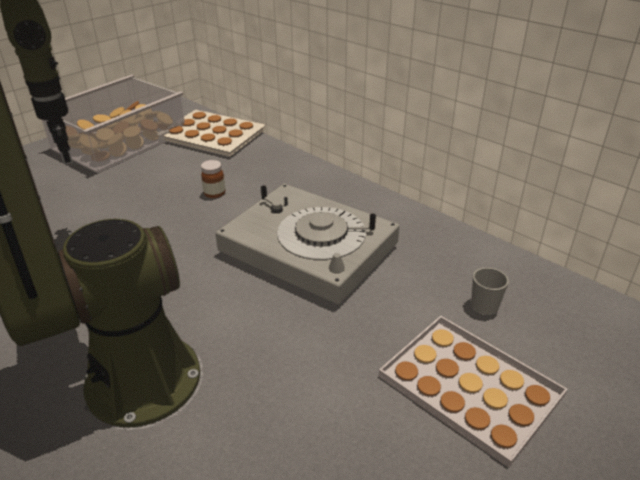

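The scene picture shows the machine, with its deck corners near (267,259), (342,199), (411,233) and (333,293). The lever post top is near (328,264) and the lock post top near (381,207). I'll enlarge both views.

Run:
```python
import cv2
a=cv2.imread('pics/scene0.png')[190:310,260:420]
cv2.imwrite('pics/c1.png',cv2.resize(a,None,fx=5,fy=5,interpolation=cv2.INTER_CUBIC))
a=cv2.imread('pics/side0.png')[175:310,210:405]
cv2.imwrite('pics/c2.png',cv2.resize(a,None,fx=4,fy=4,interpolation=cv2.INTER_CUBIC))
```

```text
(no output)
```

View pics/c1.png

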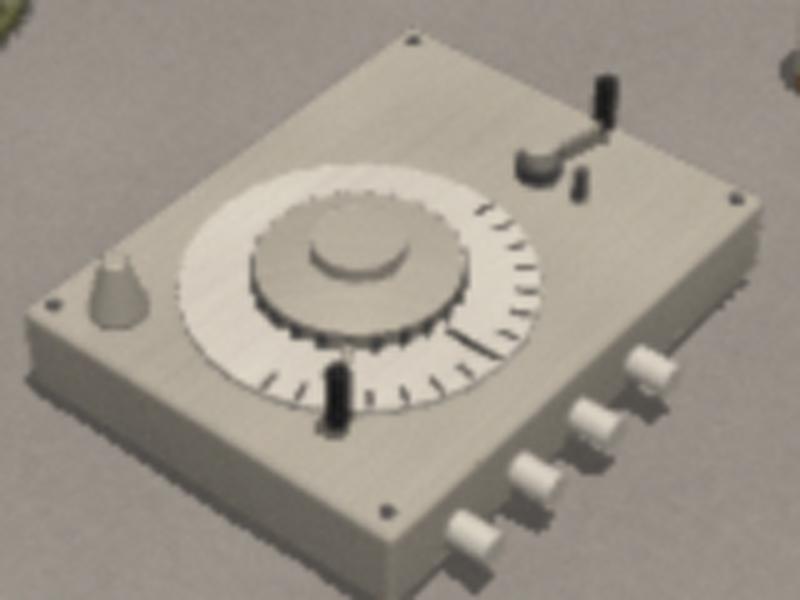

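View pics/c2.png

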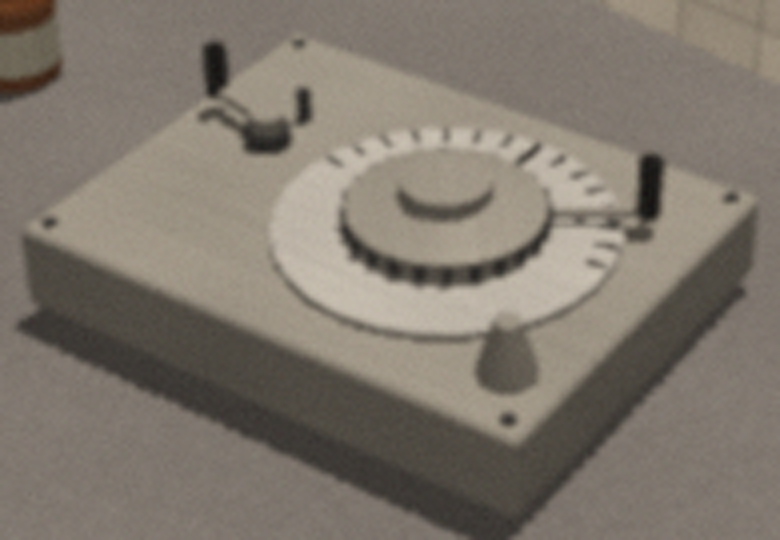

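Both crops are clear. Scene crop: corners A(27,315), B(412,32), C(760,205), D(388,545), long mark (452,332)–(502,358), lever post top (338,367), lock post top (606,80). Side crop: A(515,443), B(25,232), C(298,40), D(757,200), long mark (517,163)–(538,147), lever post (651,160), lock post (214,47).

```bash
cat > h.py <<'E'
from bench import *
import numpy as np
from scipy.optimize import least_squares
from scipy.spatial.transform import Rotation as R
def ray(c,p,z):
    T=c['camera_from_world'];o=-T[:3,:3].T@T[:3,3];d=T[:3,:3].T@np.linalg.inv(c['mtx'])@[p[0],p[1],1]
    return o+d*(z-o[2])/d[2]
def proj(K,T,P):
    q=(T[:3,:3]@np.asarray(P).T).T+T[:3,3];q=q@K.T;return q[:,:2]/q[:,2:]
def m2w(m,P):
    c,s=np.cos(m[2]),np.sin(m[2]);P=np.atleast_2d(P)
    return np.c_[m[0]+c*P[:,0]-s*P[:,1],m[1]+s*P[:,0]+c*P[:,1],P[:,2]]
E
python3 - <<'E'
from h import *
cs,cd=[{k:np.array(v) for k,v in camera(n).items()} for n in('scene','side')]
S=lambda *p:np.array(p)/5+[260,190]
D=lambda *p:np.array(p)/4+[210,175]
z=.075
cor=np.array([[-.15,-.15,z],[-.15,.235,z],[.15,.235,z],[.15,-.15,z]])
a=S([27,315],[412,32],[760,205],[388,545]);b=D([515,443],[25,232],[298,40],[757,200])
for p,q in zip(a,b):print(ray(cs,p,z),ray(cd,q,z))
f=lambda m:np.r_[(proj(cs['mtx'],cs['camera_from_world'],m2w(m,cor))-a).ravel(),(proj(cd['mtx'],cd['camera_from_world'],m2w(m,cor))-b).ravel()]
r=least_squares(f,[.5,.1,0]);m=r.x;print('m',m,np.round(r.fun,1))
def mach(P):
    d=P[:2]-m[:2];c,s=np.cos(m[2]),np.sin(m[2]);return np.array([c*d[0]+s*d[1],-s*d[0]+c*d[1]])
for n,c,F,ps in(('scene',cs,S,[[452,332],[502,358],[338,367],[606,80]]),('side',cd,D,[[517,163],[538,147],[651,160],[214,47]])):
    for l,p,zz in zip(['lm in','lm out','post','lock'],F(*ps),[.081,.081,.13,.127]):
        w=ray(c,p,zz);q=mach(w)
        if l=='lock': q=q-[.02,.16]; print(n,l,w,np.hypot(*q),'ang',np.arctan2(q[0],q[1]))
        else: print(n,l,w,np.hypot(*q),'ang',np.arctan2(q[1],q[0]))
s=get_state();print(R.from_rotvec(s['eef_rot']).as_matrix())
w=camera('wrist');print(w['mtx'],w['mount'])
E
```

```text
[ 0.44382057 -0.15733145  0.075     ] [ 0.43158578 -0.15671688  0.075     ]
[0.38223073 0.21524805 0.075     ] [0.36890761 0.21249684 0.075     ]
[0.67026325 0.2609132  0.075     ] [0.65470425 0.25732928 0.075     ]
[ 0.73177113 -0.11171275  0.075     ] [ 0.71916438 -0.11026225  0.075     ]
m [0.55683064 0.0131419  0.16190765] [-2.5 -1.6 -0.9 -2.1  1.  -1.6 -0.4 -0.7  1.2  0.2 -1.4 -1.6  0.2 -3.
  2.4 -1.5]
scene lm in [0.63219051 0.02668521 0.081     ] 0.07656716684009028 ang 0.01590928655912941
scene lm out [0.66864456 0.03419585 0.081     ] 0.11377883186788061 ang 0.024207647110491753
scene post [ 0.64823879 -0.07682184  0.13      ] 0.12825336544206864 ang -0.9393421902492617
scene lock [0.55691986 0.2294854  0.127     ] 0.05555271254825976 ang 0.27271359509972837
side lm in [0.63773105 0.02758112 0.081     ] 0.08217887505598939 ang 0.014713870851942668
side lm out [0.66164059 0.03012455 0.081     ] 0.10617690875172836 ang -0.0012709645788670089
side post [ 0.6431816  -0.07989618  0.13      ] 0.12693531567414781 ang -0.9845657212908225
side lock [0.55097207 0.22809378 0.127     ] 0.05382075636622827 ang 0.16553433401403
[[-9.52391585e-01  3.04877258e-01 -3.54632703e-04]
 [ 3.04877464e-01  9.52391008e-01 -1.04898469e-03]
 [ 1.79374222e-05 -1.10716371e-03 -9.99999387e-01]]
[[430.87569586   0.         310.41617037]
 [  0.         430.87569586 239.64760907]
 [  0.           0.           1.        ]] [[-1.28298056e-04 -9.52200674e-01 -3.05473174e-01  7.84837311e-02]
 [ 9.99999331e-01  2.28980642e-04 -1.13376074e-03  2.63209383e-04]
 [ 1.14951518e-03 -3.05473116e-01  9.52200008e-01 -1.42892943e-01]
 [ 0.00000000e+00  0.00000000e+00  0.00000000e+00  1.00000000e+00]]
```

The two cameras differ by about ±6 mm in x, because the case has rounded edges, so I use the average. It gives ring axis ≈ (0.557, 0.013), yaw 0.162, lever ≈ -0.96, long mark ≈ 0.015 and lock ≈ 0.2, and the sizes agree. Next I go above the machine with the fingers shut and look from near.

```bash
python3 -m inch '[[-1,-0.06,-0.045,-0.05,0],[-1,-0.12,-0.09,-0.1,0],[-1,-0.18,-0.135,-0.133,0],[-1,-0.24,-0.18,-0.133,0],[-1,-0.3,-0.225,-0.133,0],[-1,-0.36,-0.27,-0.133,0],[-1,-0.42,-0.315,-0.133,0],[-1,-0.48,-0.36,-0.133,0],[-1,-0.54,-0.41,-0.133,0],[-1,-0.6,-0.455,-0.133,0],[-1,-0.678,-0.512,-0.133,0],[-1,-0.678,-0.512,-0.133,0]]' && python3 -m inch '[[-1,0,0,0,0],[-1,0,0,0,0],[-1,0,0,0,0]]'
python3 - <<'E'
from h import *
import cv2
s=get_state();print(s['clock'],s['eef_pos'],s['eef_rot'],s['gripper_width'],s['contact_force'])
c=camera('wrist');cv2.imwrite('pics/w1.png',c['img'][:,:,::-1]);np.savez('w1.npz',p=s['eef_pos'],r=s['eef_rot'])
E
```

```text
clock: 1.45
eef_pos: [0.5157, 0.0986, 0.3311]
eef_rot: [0.485, 3.104, 0.001]
contact_force: [0.6, 1.1, 0.5]
gripper_width: 0.002
finger_force: 0.0
clock: 1.75
eef_pos: [0.5143, 0.1012, 0.3308]
eef_rot: [-0.484, -3.104, -0.0]
contact_force: [0.2, 0.5, -0.3]
gripper_width: 0.001
finger_force: 0.0
1.75 [0.51433859 0.1011572  0.33082827] [-4.83771300e-01 -3.10355443e+00 -3.35909520e-04] 0.0005526569663120475 [ 0.18081499  0.47152868 -0.29901327]
```

View pics/w1.png

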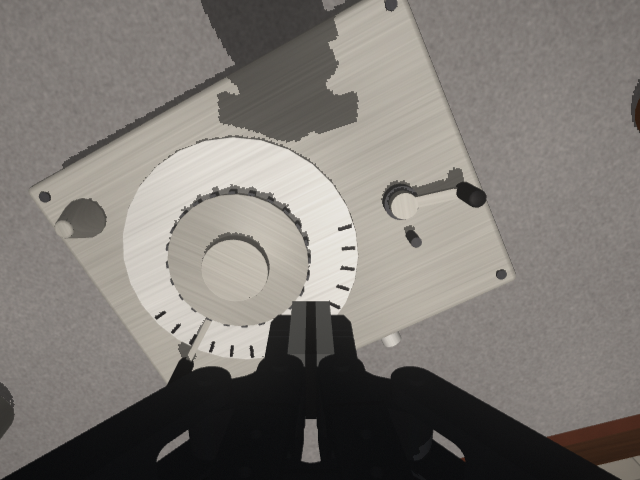

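The wrist picture shows the disc centred near (240,247), the cap top near (235,270), the lock post top near (475,196) and the lock pivot cap near (403,206). The lever arm runs from (208,322) to (190,357), and the gripper hides the long mark. I'll check the pose with these.

```bash
cat >> h.py <<'E'
W=camera('wrist') if 0 else None
def wcam(p,r,mtx,mount):
    T=np.eye(4);T[:3,:3]=R.from_rotvec(r).as_matrix();T[:3,3]=p
    return dict(mtx=np.array(mtx),camera_from_world=np.linalg.inv(T@np.array(mount)))
E
sed -i '/^W=/d' h.py
python3 - <<'E'
from h import *
import cv2
w=camera('wrist');np.savez('wk.npz',mtx=w['mtx'],mount=w['mount'])
d=np.load('w1.npz');c=wcam(d['p'],d['r'],w['mtx'],w['mount'])
for l,p,z in [('disc L',(123,240),.081),('disc R',(357,250),.081),('disc T',(235,136),.081),('disc B',(240,358),.081),('disc c',(240,247),.081),('cap',(235,270),.117),('cap L',(202,268),.117),('cap R',(268,268),.117),('A',(32,188),.072),('C',(513,275),.072),('lock',(475,196),.127),('armin',(208,322),.091),('armout',(190,357),.091)]:
    print(l,ray(c,p,z))
E
```

```text
disc L [ 0.50512351 -0.08453367  0.081     ]
disc R [0.58303933 0.12618871 0.081     ]
disc T [0.44685844 0.05217813 0.081     ]
disc B [ 0.66115047 -0.02354186  0.081     ]
disc c [0.54584983 0.01975106 0.081     ]
cap [0.55501988 0.01757961 0.117     ]
cap L [ 0.54431647 -0.0096752   0.117     ]
cap R [0.56214809 0.04618599 0.117     ]
A [ 0.43349099 -0.1489676   0.072     ]
C [0.65958771 0.26827939 0.072     ]
lock [0.55061657 0.23080477 0.127     ]
armin [ 0.60723852 -0.03556133  0.091     ]
armout [ 0.63887743 -0.06804263  0.091     ]
```

The pose is confirmed: ring axis ≈ (0.555, 0.015), lever at world angle ≈ -0.80, post ≈ (0.646, -0.078). I go behind the post, on its clockwise side.

```bash
python3 -m inch '[[-1,-0.04,-0.04,0.03,0],[-1,-0.08,-0.08,0.06,0],[-1,-0.12,-0.12,0.09,0],[-1,-0.16,-0.16,0.12,0],[-1,-0.2,-0.2,0.15,0],[-1,-0.24,-0.231,0.175,0],[-1,-0.24,-0.231,0.175,0],[-1,-0.24,-0.231,0.22,0],[-1,-0.24,-0.231,0.26,0],[-1,-0.24,-0.231,0.304,0],[-1,-0.24,-0.231,0.304,0],[-1,-0.24,-0.231,0.304,0]]'
python3 - <<'E'
from h import *
import cv2
s=get_state();print(s['clock'],s['eef_pos'],s['eef_rot'])
c=camera('wrist');cv2.imwrite('pics/w2.png',c['img'][:,:,::-1]);np.savez('w2.npz',p=s['eef_pos'],r=s['eef_rot'])
E
```

```text
clock: 3.05
eef_pos: [0.6332, -0.1177, 0.1037]
eef_rot: [-0.482, -3.104, -0.0]
contact_force: [0.1, -0.1, -0.2]
gripper_width: -0.003
finger_force: 0.0
3.05 [ 0.63317753 -0.11773895  0.10365814] [-4.81625145e-01 -3.10369293e+00 -3.33390051e-04]
```

View pics/w2.png

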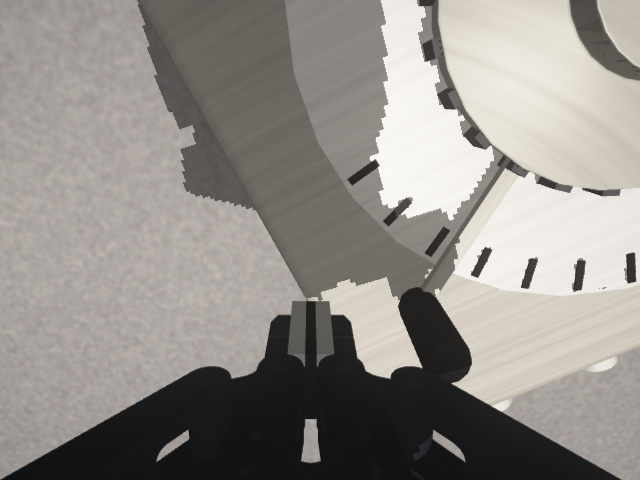

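The fingertips are at (310,302). The post stands just to their right, with base near (420,290) and top near (447,362). The arm runs from (505,165) to (430,280).

Run:
```python
from h import *
k=np.load('wk.npz');d=np.load('w2.npz');c=wcam(d['p'],d['r'],k['mtx'],k['mount'])
print(ray(c,(447,362),.13),ray(c,(419,296),.085))
a,b=ray(c,(505,167),.091),ray(c,(432,283),.091);print(a,b,np.arctan2(*(b-a)[1::-1]))
Rm=R.from_rotvec(d['r']).as_matrix();print(Rm.round(3))
C=np.array([.555,.015]);TH=np.arctan2(*(ray(c,(447,362),.13)[:2]-C)[::-1])
print('post world angle',TH,np.hypot(*(ray(c,(447,362),.13)[:2]-C)))
p0=C+.13*np.array([np.cos(TH),np.sin(TH)])
for t in np.arange(TH,.25,.1):
    dp=C+.13*np.array([np.cos(t),np.sin(t)])-p0
    print(round(t,2),(Rm.T@[*dp,0]/.75).round(4))
```

```text
[ 0.64525337 -0.07667735  0.13      ] [ 0.64446758 -0.07443839  0.085     ]
[ 0.60101543 -0.0339964   0.091     ] [ 0.63737273 -0.06902052  0.091     ] -0.7667233993468178
[[-0.953  0.303 -0.001]
 [ 0.303  0.953  0.   ]
 [ 0.001  0.    -1.   ]]
post world angle -0.793225056620058 0.1286483923166096
-0.79 [0. 0. 0.]
-0.69 [-0.0073  0.0157 -0.    ]
-0.59 [-0.013   0.0321 -0.    ]
-0.49 [-0.017   0.0489 -0.    ]
-0.39 [-0.0194  0.0661 -0.    ]
-0.29 [-0.02    0.0834 -0.    ]
-0.19 [-0.0189  0.1007 -0.    ]
-0.09 [-0.016   0.1178 -0.    ]
0.01 [-0.0115  0.1345  0.    ]
0.11 [-0.0053  0.1507  0.    ]
0.21 [0.0024 0.1662 0.    ]
```

The post lies straight along tool +y, 43 mm off. I push along the arc at constant orientation and stop short to check.

```bash
python3 -m inch '[[-1,0,0.015,0,0],[-1,0,0.03,0,0],[-1,-0.004,0.038,0,0],[-1,-0.0073,0.046,0,0],[-1,-0.01,0.054,0,0],[-1,-0.013,0.062,0,0],[-1,-0.015,0.07,0,0],[-1,-0.017,0.079,0,0],[-1,-0.018,0.087,0,0],[-1,-0.0194,0.096,0,0],[-1,-0.02,0.105,0,0],[-1,-0.02,0.113,0,0]]'; python3 -m inch '[[-1,0,0.008,0,0],[-1,0.001,0.017,0,0],[-1,0.002,0.025,0,0],[-1,0.003,0.033,0,0],[-1,0.003,0.033,0,0],[-1,0.003,0.033,0,0]]';python3 - <<'E'
from h import *
import cv2
s=get_state();print(s['clock'],s['eef_pos'],s['eef_rot'])
c=camera('wrist');cv2.imwrite('pics/w3.png',c['img'][:,:,::-1]);np.savez('w3.npz',p=s['eef_pos'],r=s['eef_rot'])
E
```

```text
clock: 4.3
eef_pos: [0.6737, -0.0425, 0.1028]
eef_rot: [-0.484, -3.104, -0.0]
contact_force: [1.1, -2.3, -0.6]
gripper_width: 0.002
finger_force: 1.0
clock: 4.9
eef_pos: [0.6788, -0.0182, 0.1028]
eef_rot: [-0.484, -3.104, -0.001]
contact_force: [0.2, 0.1, -0.4]
gripper_width: 0.0
finger_force: 0.0
4.9 [ 0.67875926 -0.01824569  0.10279893] [-4.83702749e-01 -3.10356284e+00 -1.23427533e-03]
```

View pics/w3.png

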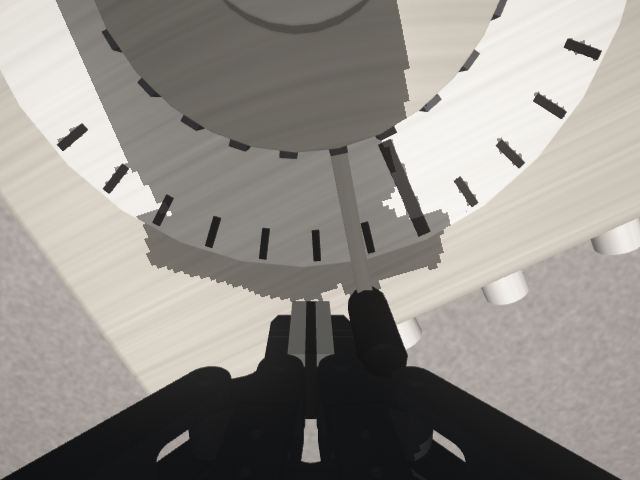

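The arm runs from (341,153) to (363,288) and the long mark from (389,143) to (423,233), so the lever is still clockwise of the mark. The two lines also give the ring axis.

```bash
cat > ang.py <<'E'
from h import *
def go(f,arm,mark):
    k=np.load('wk.npz');d=np.load(f);c=wcam(d['p'],d['r'],k['mtx'],k['mount'])
    a=[ray(c,p,.091)[:2] for p in arm];b=[ray(c,p,.081)[:2] for p in mark]
    u,v=a[1]-a[0],b[1]-b[0];print('arm',a,'mark',b)
    print('arm ang',np.arctan2(u[1],u[0]),'mark ang',np.arctan2(v[1],v[0]))
    t=np.linalg.solve(np.c_[u,-v],b[0]-a[0]);X=a[0]+t[0]*u;print('axis',X,'mark r',[np.hypot(*(q-X)) for q in b])
    C=np.array([.555,.015])
    print('about C: arm out',np.arctan2(*(a[1]-C)[::-1]),'mark out',np.arctan2(*(b[1]-C)[::-1]),'in',np.arctan2(*(b[0]-C)[::-1]))
E
python3 -c "
from ang import *
go('w3.npz',[(341,153),(363,288)],[(389,143),(423,233)])"
```

```text
arm [array([0.62389176, 0.01075371]), array([0.67646741, 0.00416606])] mark [array([0.62709651, 0.02924867]), array([0.66537139, 0.03332724])]
arm ang -0.12464875061475503 mark ang 0.10615923726428347
axis [0.5455962  0.02056401] mark r [np.float64(0.08196172011980435), np.float64(0.1204532897303563)]
about C: arm out -0.0889567268954292 mark out 0.1645492079716545 in 0.19511885171965473
```

The remaining gap is about 0.24 rad. I push about 0.2 more and then look again.

```bash
python3 -m inch '[[-1,0.002,0.006,0,0],[-1,0.004,0.012,0,0],[-1,0.006,0.018,0,0],[-1,0.008,0.024,0,0],[-1,0.01,0.03,0,0],[-1,0.01,0.03,0,0],[-1,0.01,0.03,0,0]]';python3 - <<'E'
from h import *
import cv2
s=get_state()
c=camera('wrist');cv2.imwrite('pics/w4.png',cv2.resize(c['img'][100:310,240:520,::-1],None,fx=2.8,fy=2.8,interpolation=cv2.INTER_CUBIC));np.savez('w4.npz',p=s['eef_pos'],r=s['eef_rot'])
E
```

```text
clock: 5.65
eef_pos: [0.6785, 0.0054, 0.1028]
eef_rot: [-0.484, -3.104, -0.001]
contact_force: [-1.1, 0.4, -0.2]
gripper_width: -0.002
finger_force: 0.0
```

View pics/w4.png

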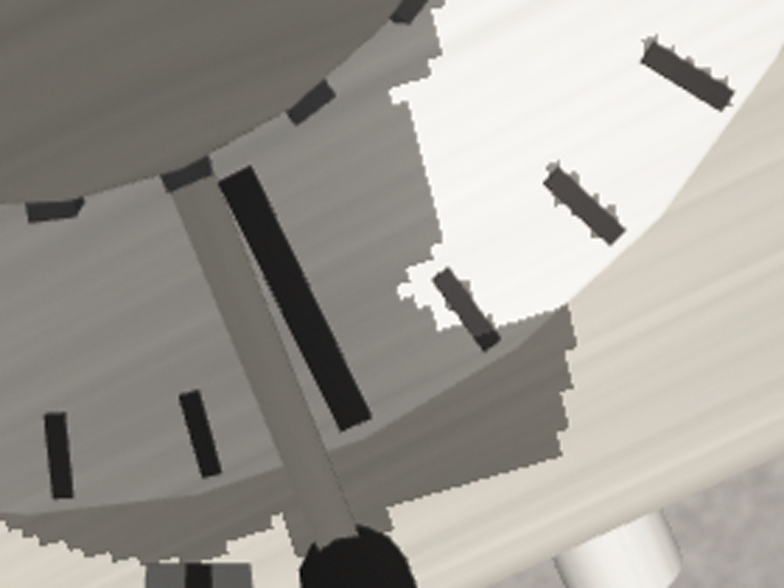

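The arm is nearly at the mark. In the crop, its centre line runs (195,193)–(333,540) and the mark (238,177)–(354,424).

```bash
python3 -c "
from ang import *
S=lambda x,y:(x/2.8+240,y/2.8+100)
go('w4.npz',[S(195,193),S(333,540)],[S(238,177),S(354,424)])"
```

```text
arm [array([0.62564652, 0.02213961]), array([0.67776724, 0.02577237])] mark [array([0.62676487, 0.02788439]), array([0.66579861, 0.03341122])]
arm ang 0.06958641394190027 mark ang 0.1406560723134241
axis [0.5479407  0.01672359] mark r [np.float64(0.07961038080578924), np.float64(0.11903345198371494)]
about C: arm out 0.08752209487045312 mark out 0.16466375633269828 in 0.17764362740503215
```

```bash
python3 -m inch '[[-1,0.0015,0.003,0,0],[-1,0.003,0.006,0,0],[-1,0.004,0.009,0,0],[-1,0.005,0.011,0,0],[-1,0.005,0.011,0,0],[-1,0.005,0.011,0,0]]';python3 - <<'E'
from h import *
import cv2
s=get_state()
c=camera('wrist');cv2.imwrite('pics/w5.png',cv2.resize(c['img'][100:310,240:520,::-1],None,fx=2.8,fy=2.8,interpolation=cv2.INTER_CUBIC));np.savez('w5.npz',p=s['eef_pos'],r=s['eef_rot'])
E
```

```text
clock: 6.3
eef_pos: [0.6776, 0.0141, 0.1029]
eef_rot: [-0.484, -3.104, -0.001]
contact_force: [-0.1, -0.3, 0.1]
gripper_width: -0.004
finger_force: 0.2
```

View pics/w5.png

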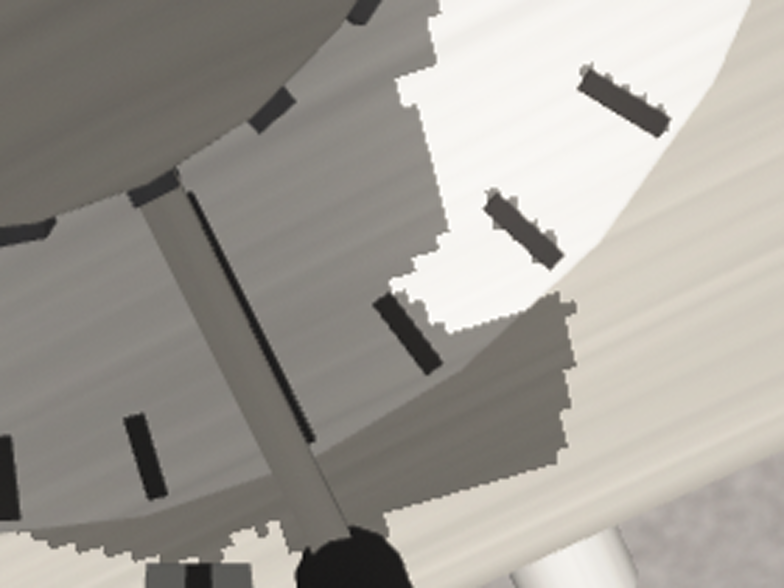

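A thin strip of the mark still shows on the counter-clockwise side. Its right edge runs (194,192)–(314,439), so its centre line is (177,201)–(297,448). The arm's centre line is about (164,202)–(322,527).

```bash
python3 -c "
from ang import *
S=lambda x,y:(x/2.8+240,y/2.8+100)
go('w5.npz',[S(164,202),S(322,527)],[S(177,201),S(297,448)])
# predicted picture with arm exactly on mark
k=np.load('wk.npz');d=np.load('w5.npz');c=wcam(d['p'],d['r'],k['mtx'],k['mount'])
C=np.array([.553,.0165])
b=[ray(c,S(*p),.081)[:2] for p in[(177,201),(297,448)]]
P=np.array([[*q,.091] for q in b]);print((proj(c['mtx'],c['camera_from_world'],P)-[240,100])*2.8)
"
```

```text
arm [array([0.62464386, 0.02665559]), array([0.67451275, 0.03348028])] mark [array([0.62645558, 0.02764409]), array([0.66596916, 0.03315264])]
arm ang 0.13600780191136616 mark ang 0.13851633369749916
axis [ 0.33676354 -0.01274161] mark r [np.float64(0.29249355984950204), np.float64(0.3323892643839443)]
about C: arm out 0.15341513489901412 mark out 0.16214665561204927 in 0.17513747451769496
[[175.70435471 213.07334969]
 [302.66696864 473.43211101]]
```

The gap is about 0.8 mm at 100 mm radius, or 0.008 rad. I nudge the post 1 mm, then back straight off and read the pixel rows around the arm.

```bash
python3 -m inch '[[-1,0.0004,0.0008,0,0],[-1,0.0007,0.0015,0,0],[-1,0.0007,0.0015,0,0],[-1,0.0007,0.0015,0,0]]'; python3 -m inch '[[-1,0,-0.015,0,0],[-1,0,-0.03,0,0],[-1,0,-0.05,0,0],[-1,0,-0.05,0,0],[-1,0,-0.05,0,0]]';python3 - <<'E'
from h import *
import cv2
s=get_state()
c=camera('wrist');cv2.imwrite('pics/w6.png',c['img'][:,:,::-1]);np.savez('w6.npz',p=s['eef_pos'],r=s['eef_rot'])
k=wcam(s['eef_pos'],s['eef_rot'],c['mtx'],c['mount'])
C=np.array([.554,.0165]);g=cv2.cvtColor(c['img'],cv2.COLOR_RGB2GRAY)
for r in(.08,.09,.1,.11):
    t=np.arange(-.02,.34,.01);P=np.c_[C[0]+r*np.cos(t),C[1]+r*np.sin(t),0*t+.091]
    u=proj(k['mtx'],k['camera_from_world'],P).astype(np.float32)
    v=cv2.remap(g,u[None,:,0].copy(),u[None,:,1].copy(),cv2.INTER_LINEAR)[0];print(r,u[0],u[-1],v.tolist())
E
```

```text
clock: 6.75
eef_pos: [0.6775, 0.0149, 0.1029]
eef_rot: [0.485, 3.104, -0.0]
contact_force: [1.1, -1.6, -0.3]
gripper_width: -0.001
finger_force: 0.7
clock: 7.25
eef_pos: [0.6659, -0.0214, 0.103]
eef_rot: [0.487, 3.104, 0.001]
contact_force: [-0.3, -0.4, 0.0]
gripper_width: -0.001
finger_force: 0.0
0.08 [377.47455 206.87518] [448.33524 172.91197] [138, 140, 232, 245, 245, 245, 245, 245, 245, 245, 244, 244, 241, 198, 231, 231, 231, 234, 234, 233, 233, 243, 244, 244, 244, 245, 244, 244, 244, 244, 245, 245, 245, 244, 244, 244]
0.09 [383.9149  231.77293] [462.57233 194.84123] [136, 136, 136, 136, 136, 137, 136, 137, 136, 137, 137, 137, 137, 123, 230, 231, 231, 233, 234, 233, 195, 140, 153, 243, 243, 243, 243, 243, 243, 244, 243, 244, 244, 244, 244, 243]
0.1 [390.12646 255.78635] [476.37405 216.09996] [139, 139, 138, 139, 139, 139, 140, 139, 140, 139, 139, 139, 138, 134, 113, 114, 115, 118, 118, 117, 140, 141, 172, 211, 244, 244, 244, 244, 244, 245, 244, 244, 244, 242, 75, 70]
0.11 [396.12128 278.9617 ] [489.76013 236.71843] [142, 150, 160, 165, 167, 169, 173, 175, 177, 161, 157, 141, 135, 137, 105, 114, 115, 118, 118, 116, 160, 211, 194, 227, 224, 223, 220, 220, 222, 219, 222, 224, 223, 223, 225, 229]
```

The arm now covers the mark: its centre is at 0.147 and the mark at 0.149 rad in the same frame. Now the lock: rise, cross over and turn the tool about 18°, so that the finger edge pushes along the mean of the arc.

Run:
```python
from h import *
s=get_state();Rm=R.from_rotvec(s['eef_rot']).as_matrix()
print((Rm.T@(np.array([.521,.252,.19])-s['eef_pos'])/.75).round(4))
R2=Rm@R.from_rotvec([0,0,.2*np.pi/2]).as_matrix();print('n',-R2[:,0])
pv=np.array([.549,.178]);a0=1.53;p=lambda a:pv+.055*np.array([np.cos(a),np.sin(a)])
for a in [*np.arange(a0,.33,-.1),.326]: print(round(a,2),(R2.T@[*(p(a)-p(a0)),0]/.75).round(4))
c={k:np.array(v) for k,v in camera('scene').items()};print('jar',ray(c,(430,210),0))
```

```text
[ 0.2953  0.2875 -0.1159]
n [ 8.11197448e-01 -5.84772347e-01 -5.56938132e-05]
1.53 [0. 0. 0.]
1.43 [-0.0063  0.0037  0.    ]
1.33 [-0.013   0.0068  0.    ]
1.23 [-0.0199  0.0092  0.    ]
1.13 [-0.027   0.0109  0.    ]
1.03 [-0.0343  0.0119  0.    ]
0.93 [-0.0416  0.0121  0.    ]
0.83 [-0.0489  0.0117  0.    ]
0.73 [-0.0562  0.0104  0.    ]
0.63 [-0.0632  0.0085  0.    ]
0.53 [-0.0701  0.0059 -0.    ]
0.43 [-0.0766  0.0026 -0.    ]
0.33 [-0.083  -0.0015 -0.    ]
jar [0.57959971 0.46742863 0.        ]
```

```bash
python3 -m inch '[[-1,0,0,-0.06,0],[-1,0,0,-0.116,0],[-1,0,0,-0.116,0]]'
```

```text
clock: 7.65
eef_pos: [0.67, -0.0202, 0.1969]
eef_rot: [0.482, 3.094, 0.002]
contact_force: [0.5, -0.5, 0.1]
gripper_width: 0.0
finger_force: 0.0
```

```bash
python3 -m inch '[[-1,0.04,0.04,0,0.04],[-1,0.08,0.08,0,0.08],[-1,0.12,0.12,0,0.12],[-1,0.16,0.16,0,0.16],[-1,0.2,0.2,0,0.2],[-1,0.25,0.24,0,0.2],[-1,0.295,0.287,0,0.2],[-1,0.295,0.287,0,0.2],[-1,0.295,0.287,0,0.2],[-1,0.295,0.287,0,0.2],[-1,0.295,0.287,0,0.2]]';python3 - <<'E'
from h import *
s=get_state();print(s['eef_pos'],s['eef_rot']);Rm=R.from_rotvec(s['eef_rot']).as_matrix()
print((Rm.T@(np.array([.521,.252,.106])-s['eef_pos'])/.75).round(4),-Rm[:,0])
E
```

```text
clock: 8.75
eef_pos: [0.5216, 0.2508, 0.1898]
eef_rot: [0.967, 2.989, -0.0]
contact_force: [0.1, -0.8, 0.2]
gripper_width: 0.003
finger_force: 0.0
[0.52155879 0.2507853  0.18976508] [ 9.66627403e-01  2.98909667e+00 -3.16666183e-04]
[0.0016 0.0009 0.1117] [ 8.10647045e-01 -5.85535095e-01  1.43329458e-04]
```

```bash
python3 -m inch '[[-1,0,0,0.05,0],[-1,0,0,0.09,0],[-1,0,0,0.112,0],[-1,0,0,0.112,0],[-1,0,0,0.112,0]]'; python3 -m inch '[[-1,-0.012,0,0,0],[-1,-0.024,0,0,0],[-1,-0.03,0.0037,0,0],[-1,-0.037,0.0068,0,0],[-1,-0.044,0.0092,0,0],[-1,-0.051,0.0109,0,0],[-1,-0.058,0.0119,0,0],[-1,-0.066,0.0121,0,0],[-1,-0.073,0.0117,0,0],[-1,-0.08,0.0104,0,0],[-1,-0.087,0.0085,0,0],[-1,-0.087,0.0085,0,0]]'; python3 -m inch '[[-1,-0.006,-0.0025,0,0],[-1,-0.012,-0.0055,0,0],[-1,-0.015,-0.0075,0,0],[-1,-0.015,-0.0075,0,0]]'
```

```text
clock: 9.25
eef_pos: [0.5215, 0.2509, 0.1061]
eef_rot: [-0.967, -2.989, 0.0]
contact_force: [-0.7, 0.1, 0.8]
gripper_width: 0.0
finger_force: 0.0
clock: 10.45
eef_pos: [0.5781, 0.2177, 0.1058]
eef_rot: [0.966, 2.989, -0.002]
contact_force: [-0.2, -0.4, -0.5]
gripper_width: -0.002
finger_force: 0.0
clock: 10.85
eef_pos: [0.5837, 0.207, 0.1059]
eef_rot: [0.965, 2.989, -0.001]
contact_force: [-0.2, 0.0, 0.7]
gripper_width: -0.003
finger_force: 0.0
```

Two small steps at a time now, reading the force to feel for the stop.

```bash
python3 -m inch '[[-1,-0.002,-0.0013,0,0],[-1,-0.004,-0.0026,0,0],[-1,-0.004,-0.0026,0,0]]'; python3 -m inch '[[-1,-0.0015,-0.001,0,0],[-1,-0.003,-0.002,0,0],[-1,-0.003,-0.002,0,0]]'
python3 - <<'E'
from h import *
import cv2
s=get_state()
c=camera('wrist');cv2.imwrite('pics/w7.png',c['img'][:,:,::-1]);np.savez('w7.npz',p=s['eef_pos'],r=s['eef_rot'])
E
```

```text
clock: 11.15
eef_pos: [0.5846, 0.2047, 0.1059]
eef_rot: [-0.964, -2.989, -0.001]
contact_force: [-0.7, 3.3, 1.2]
gripper_width: 0.0
finger_force: 1.4
clock: 11.45
eef_pos: [0.5847, 0.2045, 0.106]
eef_rot: [-0.961, -2.987, -0.007]
contact_force: [-3.9, 9.9, 1.1]
gripper_width: 0.0
finger_force: 4.6
```

View pics/w7.png

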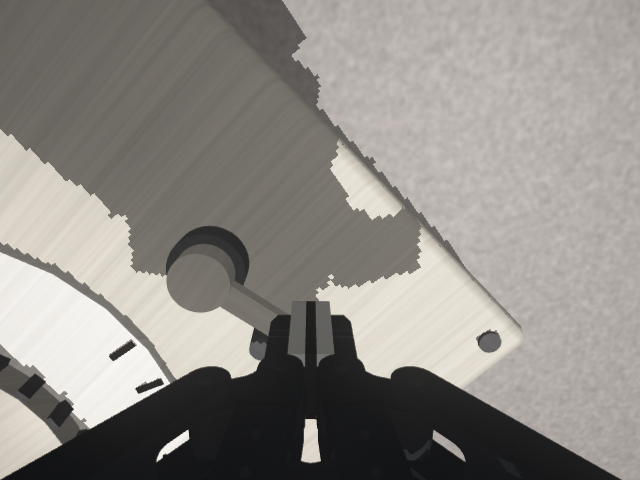

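The force rose to 10 N with no motion, and the arm lies against the pin at (258,345), so the lock is at its closed stop, where the geometry puts it. I back off along tool +x, rise, and check both post positions by code in the scene camera.

```bash
python3 -m inch '[[-1,0.01,0.004,0,0],[-1,0.03,0.008,0,0],[-1,0.05,0.01,0,0],[-1,0.06,0.01,-0.05,0],[-1,0.06,0.01,-0.11,0],[-1,0.1,0.06,-0.18,0],[-1,0.15,0.12,-0.18,0],[-1,0.2,0.18,-0.18,0],[-1,0.2,0.2,-0.18,0],[-1,0.2,0.2,-0.18,0],[-1,0.2,0.2,-0.18,0]]'
python3 - <<'E'
from h import *
import cv2
C=np.array([.5545,.0165]);pv=np.array([.549,.178])
lv=C+.13*np.array([np.cos(.15),np.sin(.15)]);lk=pv+.055*np.array([np.cos(.326),np.sin(.326)])
for n in('scene','side'):
    c=camera(n);g=cv2.cvtColor(c['img'],cv2.COLOR_RGB2GRAY)
    cv2.imwrite(f'pics/{n}9.png',c['img'][:,:,::-1])
    k,l,st,ce=cv2.connectedComponentsWithStats((g<55).astype(np.uint8))
    for nm,q,z in(('lever',lv,.1075),('lock',lk,.107)):
        p=proj(c['mtx'],c['camera_from_world'],np.array([[*q,z]]))[0]
        i=[j for j in range(1,k) if 15<st[j,4]<300 and np.hypot(*(ce[j]-p))<15]
        print(n,nm,'pred',p,[(ce[j].round(1),st[j,4],ray(c,ce[j],z).round(4)) for j in i])
s=get_state();print(s['clock'],s['eef_pos'],s['contact_force'])
E
```

```text
clock: 12.6
eef_pos: [0.5504, 0.4123, 0.2401]
eef_rot: [-0.961, -2.991, 0.003]
contact_force: [-0.1, -0.0, 0.4]
gripper_width: -0.001
finger_force: 0.0
scene lever pred [364.43892253 257.49330789] [(array([364.1, 258.5]), np.int32(43), array([0.6855, 0.0324, 0.1075]))]
scene lock pred [383.07491863 221.57781695] [(array([382.7, 222.6]), np.int32(33), array([0.604 , 0.1911, 0.107 ]))]
side lever pred [348.35162088 199.50091459] [(array([348.8, 199.2]), np.int32(62), array([0.6849, 0.0359, 0.1075]))]
side lock pred [285.33857483 190.20990321] [(array([285.4, 189.6]), np.int32(43), array([0.6036, 0.1979, 0.107 ]))]
12.7 [0.55097367 0.41046008 0.24062132] [-0.14111326 -0.25283544 -0.94280796]
```

Both posts are where they should be, and nothing is touching. One finer check of the alignment from the stored picture w6: fit the scale from its short marks and compare it with the arm's edges.

Run:
```python
from h import *
import cv2
K=np.load('wk.npz')
d=np.load('w6.npz');c=wcam(d['p'],d['r'],K['mtx'],K['mount'])
g=cv2.cvtColor(cv2.imread('pics/w6.png'),cv2.COLOR_BGR2GRAY)
k,l,st,ce=cv2.connectedComponentsWithStats((g<85).astype(np.uint8))
C0=np.array([.5545,.0165]);pts=[]
for j in range(1,k):
    w=ray(c,ce[j],.081)[:2];r=np.hypot(*(w-C0))
    if 90<st[j,4]<700 and .095<r<.12: pts.append(w);print(ce[j].round(1),st[j,4],round(r,4),np.arctan2(*(w-C0)[::-1]).round(3))
pts=np.array(pts);a=np.arctan2(pts[:,1]-C0[1],pts[:,0]-C0[0]);n=np.round((a-.15)/.2)
f=lambda q:(np.c_[q[0]+q[3]*np.cos(q[2]+.2*n),q[1]+q[3]*np.sin(q[2]+.2*n)]-pts).ravel()
s=least_squares(f,[*C0,.15,.107]);q=s.x;print('n',n,'fit',q,'rms mm',1e3*np.sqrt(np.mean(s.fun**2)))
for r in(.085,.09,.095,.1,.105,.11):
    t=np.arange(-.1,.1,.005);P=np.c_[q[0]+r*np.cos(q[2]+t),q[1]+r*np.sin(q[2]+t),0*t+.091]
    u=proj(c['mtx'],c['camera_from_world'],P).astype(np.float32)
    print(r,cv2.remap(g,u[None,:,0].copy(),u[None,:,1].copy(),cv2.INTER_LINEAR)[0].tolist())
```

```text
[619.3  19.2] 381 0.1054 1.144
[595.   82.5] 325 0.1056 0.945
[562.4 137.1] 281 0.1057 0.747
[ 95.4 167.5] 262 0.105 -1.237
[523.3 182.7] 246 0.1057 0.549
[137.4 207.2] 239 0.1052 -1.037
[479.8 219.3] 225 0.106 0.351
[183.1 237.5] 245 0.1054 -0.838
[231.7 258.1] 230 0.1056 -0.639
[383.3 263.3] 233 0.1059 -0.045
[281.8 269.4] 228 0.1058 -0.441
[332.7 270.9] 233 0.1058 -0.242
n [ 5.  4.  3. -7.  2. -6.  1. -5. -4. -1. -3. -2.] fit [0.55560361 0.01667384 0.15302889 0.10480813] rms mm 0.035363780937687314
0.085 [213, 193, 224, 243, 218, 242, 244, 230, 244, 239, 210, 134, 198, 230, 230, 231, 231, 230, 232, 232, 234, 233, 234, 233, 233, 232, 238, 244, 244, 244, 244, 244, 244, 244, 244, 244, 244, 244, 244, 244]
0.09 [134, 135, 135, 135, 135, 135, 135, 135, 135, 135, 135, 116, 140, 230, 230, 230, 231, 231, 231, 232, 233, 234, 234, 233, 232, 226, 148, 138, 139, 138, 139, 139, 139, 149, 217, 242, 242, 241, 241, 241]
0.095 [134, 134, 134, 135, 134, 134, 134, 134, 136, 135, 135, 132, 105, 111, 113, 114, 115, 115, 116, 116, 119, 119, 119, 118, 117, 124, 138, 138, 138, 138, 138, 139, 139, 139, 140, 187, 241, 242, 242, 242]
0.1 [136, 135, 136, 135, 135, 135, 136, 136, 136, 136, 137, 135, 108, 104, 114, 114, 116, 115, 116, 116, 118, 119, 118, 117, 117, 133, 137, 138, 139, 176, 242, 243, 243, 242, 242, 242, 242, 242, 242, 242]
0.105 [134, 135, 134, 133, 133, 134, 133, 133, 133, 133, 133, 132, 120, 101, 113, 114, 115, 115, 115, 117, 118, 118, 118, 116, 128, 223, 240, 241, 240, 241, 241, 241, 242, 241, 240, 241, 241, 242, 242, 242]
0.11 [211, 212, 212, 212, 212, 212, 212, 197, 114, 115, 114, 114, 113, 99, 112, 113, 114, 115, 116, 116, 117, 118, 117, 116, 115, 116, 116, 116, 117, 116, 127, 147, 136, 190, 213, 213, 213, 213, 212, 213]
```

The scale fit is tight (0.035 mm rms). The lever lies within about 0.005 rad (0.5 mm at the pointer) of the long mark. I'm handing in.

```bash
python3 -c "
from bench import *
print(hand_in())"
```

```text
the job is handed in; nothing more can be done
None
```

The job is handed in: the ring lever lies within about 0.005 rad (0.5 mm) of the long mark, and the lock lever was then pushed to its closed stop, with only the outside of the shut fingers used and the arm left clear of everything at about 13 s.

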